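# Let the brown carton down the roller lane

## Robot

A 6-joint arm with a two-finger parallel gripper is mounted at the origin on a cart in front of the work surface, level with it; the furniture and walls round the work are solid. World frame = base frame: x ahead of the robot, y to its left, z up, the work surface at z = 0. Lengths are in m, angles in rad, forces in N, time in s.
With the tool pointing down it reaches from about 0.35 to 0.775 m from the base axis. Payload 7.3 kg.
Tool frame: the origin (TCP) lies between the finger pads; the fingertips stand 17 mm ahead of it and the grasp point (between the pads) lies 2 mm behind it; z points along the fingers, y is the direction in which the jaws open and shut (so a half turn about z gives the same grasp; the last joint's range is limited). The gripper opens to 92 mm and grips with 3 to 60 N. Pads are 19 mm wide; open, the fingers measure 130 mm over their backs; the gripper's body (75 mm by 190 mm) begins 47 mm behind the grasp point.
Start: joints at [1.048, 0.342, 1.524, -0, 1.275, -0.146], TCP at [0.193, 0.488, 0.244] pointing down, gripper open.
Joint ranges: [-2.53, 2.53], [-0.77, 2.02], [0.04, 2.7], [-1, 4.14], [0.28, 2.66], [-3.11, 3.11]. Speed limits (rad/s): [2.57, 2.57, 3.14, 3.14, 3.14, 3.14].

## Interface

Orientations are given as a unit quaternion [w, x, y, z].
In Python, from plant import r, open_jaws, close_gripper, kinematics, eyes gives the robot as it stands. Calls block until the motion is done:
- r.move_to(position, orientation): joint-space move of the TCP to a pose.
- r.servo_line(position, rot=None, speed=0.15, max_force=None): straight line of the TCP; rot=None keeps the orientation; speed is the mean speed in m/s. With max_force (N) it stops when the force on the tool has changed by that much, and returns True; else False.
- r.move_j(angles): joint-space move.
- open_jaws() and close_gripper(): open the fingers fully, or close them until they stop; the grip force is fixed at half the most.
- r.hold(seconds).
- kinematics.inverse_kinematics(position, orientation): joint angles nearest the present ones, or None.
- eyes.read_camera(name): name is "scene" or "top"; returns a dict with "pixels" (400x640x3 uint8, blue, green, red), "range_z" (400x640 float32, m along the optical axis (not along the pixel's ray), 0 where there is no reading), "vfov" (degrees; the focal length in pixels is half the picture's height over the tangent of half this angle, whatever the lens; pixels are square), "cx", "cy" (the principal point, pixels), "extrinsics" (4x4, takes a point from camera to world coordinates). Camera axes: x right, y up, looking along -z (the intrinsics and any distortion apply to the point x, -y, -z); pixel columns grow to the right and rows downward; lengths in m; the calibration is good to about 2 mm. A picture is of the moment at which its call begins.
A pose or a line that the arm cannot do raises r.MotionError and nothing moves.
- r.hand_in(): hands the job in, once; it reports no verdict.
Readings, each from a call of its own:
- r.get_t(): time.
- r.get_joint_positions(): joint angles.
- r.get_joint_vel(): joint speeds.
- r.get_tau(): joint torques, N m.
- r.get_tcp_pos(): TCP position.
- r.get_tool_rot(): TCP orientation.
- r.get_wrist_force(): force on the tool from outside, world axes, zero at the start.
- r.get_moment(): the same for the moment, N m.
- r.get_gripper_width(): finger opening in m.
Only numpy, scipy, OpenCV 4.12 (cv2) and the standard library are available. Lean on these libraries where they do the work, as an engineer would, in place of code of your own. Each camera call takes 0.05 s, during which the arm holds its last target.

## Task

Of the two roller lanes, find the one where the small brown carton waits behind the red gate, and with the fingertips press that lane's yellow paddle all the way down so that the gate lifts; keep it down until the carton has rolled past the gate to the stop at the low front end, then let the paddle come back up so that the gate shuts behind it. Do not touch or lift the carton, leave the lane with the white label roll shut, and do not disturb the things standing around.

Things in the scene. Friction and masses are not known exactly. Their poses are not given: they have to be found in the camera images.
- brown_lane: fixed roller lane of the brown carton: grey rollers between aluminium plates, 210 mm long, 76 mm wide inside. Origin: centre of the base's underside, on the riser; heights from there; x level up the lane, away from its low front end, z up. Slope 0.175 rad; roller tops 48 mm up at the front (x = -0.102), 84 mm at the rear. Side plates stand 20 mm, front stop 22 mm over the rollers; red gate at x = -0.006
- white_lane: fixed roller lane of the white label roll: grey rollers between aluminium plates, 210 mm long, 76 mm wide inside. Origin: centre of the base's underside, on the riser; heights from there; x level up the lane, away from its low front end, z up. Slope 0.175 rad; roller tops 48 mm up at the front (x = -0.102), 84 mm at the rear. Side plates stand 20 mm, front stop 22 mm over the rollers; red gate at x = -0.006
- brown_paddle (a point): yellow ribbed paddle, 36 x 36 x 8 mm, on the robot-side end of the blue lever of the brown carton's lane, in front and to the right of the front stop. Origin: centre of its upper face. At rest 221 mm above the bench, face sloping 0.325 rad (robot side higher); fully pressed 177 mm. Radius 70 mm about a pivot behind it: a straight push down at its centre serves. Rules call it brown_gate_c0
- white_paddle (a point): yellow ribbed paddle, 36 x 36 x 8 mm, on the robot-side end of the blue lever of the white label roll's lane, in front and to the right of the front stop. Origin: centre of its upper face. At rest 221 mm above the bench, face sloping 0.325 rad (robot side higher); fully pressed 177 mm. Radius 70 mm about a pivot behind it: a straight push down at its centre serves. Rules call it white_gate_c0
- brown_gate (a joint): rocking lever of the brown carton's lane, rad: 0 = gate shut and paddle up (spring-held), 0.65 = paddle fully down and red gate plate fully lifted, at its stop. The spring takes about 3 N at the paddle to start and 6 N to hold fully down. The gate rests 8 mm above the rollers when shut and lifts about 54 mm
- white_gate (a joint): rocking lever of the white label roll's lane, rad: 0 = gate shut and paddle up (spring-held), 0.65 = paddle fully down and red gate plate fully lifted, at its stop. The spring takes about 3 N at the paddle to start and 6 N to hold fully down. The gate rests 8 mm above the rollers when shut and lifts about 54 mm
- brown_carton: small brown carton, 91 mm along the lane, 70 mm across, 42 mm high, about 80 g, waiting on the rollers above the gate. Origin: centre of its underside. At rest at the front stop its origin is at about x = -0.055 in the lane's frame (+0.046 while it waits). Once the gate is up it rolls down by itself within a few seconds
- white_roll: white label roll standing on end behind the gate of the other lane, 70 mm across, 60 mm high; must stay there. Origin: centre of its underside
- riser: fixed plywood bench shelf on grey panels that both lanes stand on, 235 x 262 mm, top 110 mm above the bench. Origin: centre of its footprint on the bench; x along the lanes (away from their low ends), z up. The black upright 0.35 m ahead of the robot (y = 0.02) and the box on it are solid: fingers leaned away from the robot by 0.4 to 0.6 rad keep the elbow clear
- blue_marker: marker with a blue cap lying on the bench, 18 x 140 x 16 mm; bystander. Origin: centre of its underside
- glue_stick: yellow glue stick standing upright, 29 mm across, 94 mm high; bystander. Origin: centre of its underside
- shipping_box: brown shipping carton, 69 x 128 x 120 mm, standing on the bench beside the lanes; bystander. Origin: centre of its underside

How it is judged:
By the outcome, as a careful person would: the job done as asked, in the order asked, and still so for the second after the job is handed in, with the robot touching nothing.
It also fails if it takes over 42 s, if anything falls off the work surface, if the arm or the gripper's body presses on something with over 40 N, if the wrist force passes 120 N, or if a joint passes its speed limit or range.

## Working session

There is one attempt and no reset: what is moved stays moved. The work goes in short steps, each a Python script; the robot and the scene stay as the last script left them, time stands still between calls to the robot, and variables do not carry over. Pictures are saved under pics/ and viewed, and the job is handed in when it is done.

```bash
ls; mkdir -p pics; cat > h.py <<'E'
import numpy as np, cv2
from plant import r, open_jaws, close_gripper, kinematics, eyes
def snap(n,f):
    d=eyes.read_camera(n); cv2.imwrite(f'pics/{f}.png',d['pixels'])
    np.savez(f'{f}.npz',**{k:np.asarray(v) for k,v in d.items()}); return d
def pt(f,u,v,z=None):
    d=np.load(f'{f}.npz'); H=400; fl=H/2/np.tan(np.radians(d['vfov'])/2)
    R=d['range_z'][int(round(v)),int(round(u))] if z is None else z
    p=np.array([(u-d['cx'])/fl*R,-(v-d['cy'])/fl*R,-R,1]); return (d['extrinsics']@p)[:3]
E
python3 - <<'E'
from h import *
for n in('scene','top'):
    d=snap(n,n+'0'); print([k for k in d],d['vfov'],d['cx'],d['cy'],d['extrinsics'].round(3).tolist())
E
```

```text
pics
['pixels', 'range_z', 'vfov', 'cx', 'cy', 'extrinsics'] 49.549308922562176 323.4679962578859 195.87998121743667 [[-0.506, -0.383, 0.773, 1.329], [0.863, -0.224, 0.453, 0.18], [-0.0, 0.896, 0.444, 0.612], [0.0, 0.0, 0.0, 1.0]]
['pixels', 'range_z', 'vfov', 'cx', 'cy', 'extrinsics'] 43.13862905211854 321.1938323827358 199.05110073566303 [[0.027, 0.988, -0.153, 0.392], [-1.0, 0.026, -0.008, -0.259], [-0.004, 0.153, 0.988, 1.159], [0.0, 0.0, 0.0, 1.0]]
```

View pics/scene0.png

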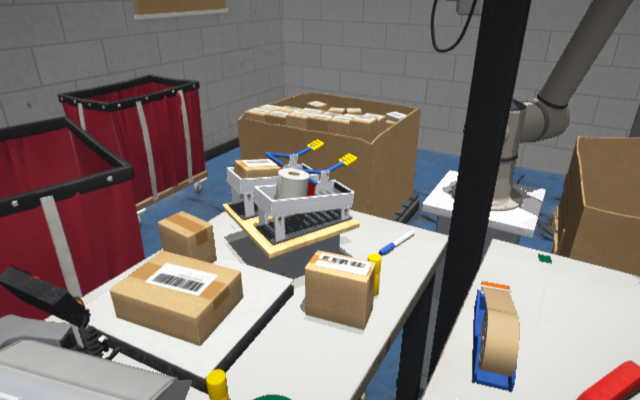

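View pics/top0.png

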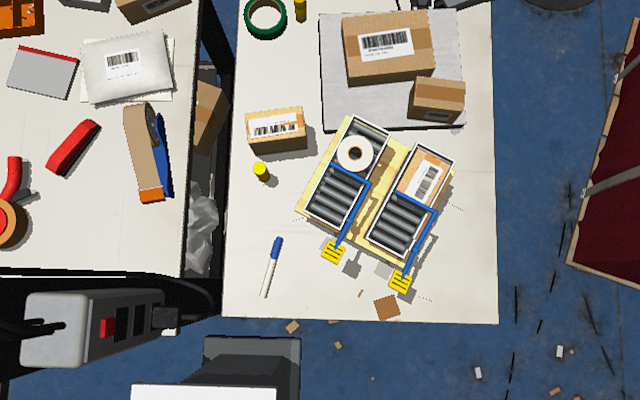

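```bash
python3 - <<'E'
from h import *
im=cv2.imread('pics/top0.png'); c=cv2.resize(im[110:310,280:480],None,fx=3,fy=3,interpolation=cv2.INTER_CUBIC); cv2.imwrite('pics/crop1.png',c)
hsv=cv2.cvtColor(im,cv2.COLOR_BGR2HSV)
m=cv2.inRange(hsv,(22,150,120),(35,255,255)); n,l,s,ce=cv2.connectedComponentsWithStats(m)
for i in range(1,n):
    if s[i,4]>60:
        ys,xs=np.where(l==i); P=np.array([pt('top0',x,y) for x,y in zip(xs,ys)]); print(s[i],ce[i],P.mean(0).round(4),np.median(P,0).round(4))
for u,v in [(333,251),(400,282),(384,205),(355,153),(428,180),(343,197),(400,232),(262,172),(270,270),(100,320),(60,330),(260,360)]: print(u,v,pt('top0',u,v).round(3))
print(r.get_tcp_pos(),r.get_tool_rot())
E
```

```text
[253 162  13  13 131] [258.9389313  168.19847328] [ 0.6213 -0.1147  0.0935] [ 0.6211 -0.1148  0.0947]
[321 240  24  24 299] [332.37123746 252.04682274] [ 0.4394 -0.2747  0.2265] [ 0.4392 -0.274   0.2234]
[388 269  24  26 324] [399.67592593 281.86728395] [ 0.3887 -0.3989  0.222 ] [ 0.3882 -0.3983  0.2235]
333 251 [ 0.441 -0.276  0.226]
400 282 [ 0.388 -0.4    0.222]
384 205 [ 0.534 -0.373  0.19 ]
355 153 [ 0.655 -0.319  0.115]
428 180 [ 0.578 -0.451  0.227]
343 197 [ 0.552 -0.294  0.167]
400 232 [ 0.485 -0.408  0.163]
262 172 [ 0.612 -0.122  0.098]
270 270 [ 0.406 -0.14   0.016]
100 320 [ 0.353 -0.075  0.729]
60 330 [ 0.346 -0.053  0.751]
260 360 [ 0.11  -0.052 -0.624]
[0.19298506 0.48788922 0.24313736] [-2.13080158e-04  1.87281079e-01  9.82306143e-01 -6.27575272e-04]
```

View pics/crop1.png

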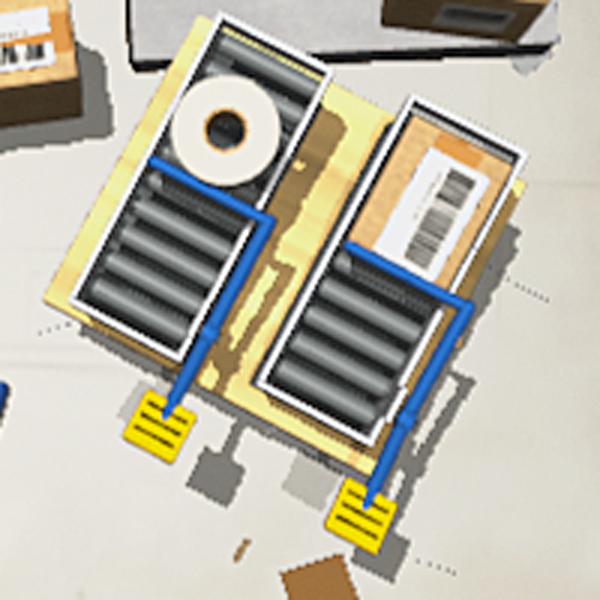

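```bash
python3 - <<'E'
from h import *
print([a for a in dir(kinematics) if a[0]!='_'])
from scipy.spatial.transform import Rotation as Rn
rng=np.random.default_rng(0);A=[];B=[];Z=[]
for i in range(400):
    az=rng.uniform(-1.2,1.2);rad=rng.uniform(.3,.75);z=rng.uniform(.1,.6);l=rng.uniform(-.3,1.0)
    # tool z = down leaned outward by l, in the plane
    zt=np.array([np.sin(l)*np.cos(az),np.sin(l)*np.sin(az),-np.cos(l)]);yt=np.array([-np.sin(az),np.cos(az),0]);
    R=np.c_[np.cross(yt,zt),yt,zt]; q=Rn.from_matrix(R).as_quat(scalar_first=True)
    try:j=kinematics.inverse_kinematics([rad*np.cos(az),rad*np.sin(az),z],q)
    except Exception as e: continue
    if j is None: continue
    A.append(j);B.append([az,rad,z,l])
A=np.array(A);B=np.array(B);print(len(A));print(np.c_[A,B][:6].round(3))
g=np.abs(A[:,3])<.01; A=A[g];B=B[g];print(len(A))
a=A[:,1];b=a+A[:,2];c=b+A[:,4]
F=np.c_[np.ones(len(a)),np.sin(a),np.cos(a),np.sin(b),np.cos(b),np.sin(c),np.cos(c)]
for k in(1,2):
    s=np.linalg.lstsq(F,B[:,k],rcond=None);print(s[0].round(4),np.abs(F@s[0]-B[:,k]).max())
print(np.ptp(c+B[:,3]),np.mean(c+B[:,3]), np.c_[A[:,0]-B[:,0],A[:,5]][:4])
E
python3 - <<'E'
import sys; sys.path.insert(0,'.')
import os; os.chdir('.')
from h import *
for f in('top0','scene0'):
    d=np.load(f+'.npz');fl=200/np.tan(np.radians(d['vfov'])/2);R=d['range_z'];v,u=np.mgrid[:400,:640]
    P=np.stack([(u-d['cx'])/fl*R,-(v-d['cy'])/fl*R,-R],-1)[R>0]@d['extrinsics'][:3,:3].T+d['extrinsics'][:3,3]
    np.save(f+'_P.npy',P)
    s=P[(P[:,0]>.25)&(P[:,0]<.5)&(abs(P[:,1])<.2)&(P[:,2]>.03)]
    for lo in np.arange(0,1.6,.1):
        q=s[(s[:,2]>=lo)&(s[:,2]<lo+.1)]
        if len(q): print(f,round(lo,1),len(q),np.percentile(q,[1,99],0).round(3).tolist())
E
```

```text
['inverse_kinematics']
348
[[ 0.177  0.459  1.762 -0.045  1.197 -1.701  0.329  0.421  0.12  -0.279]
 [ 0.607  0.293  1.324  0.113  0.884 -1.758  0.752  0.711  0.403  0.648]
 [ 0.629 -0.104  1.451 -0.017  1.864 -1.804  0.858  0.315  0.465 -0.072]
 [ 0.708  0.243  1.674  0.048  0.979 -1.756  0.872  0.544  0.25   0.249]
 [-1.522 -0.399  1.838  0.212  1.203 -1.987 -1.132  0.356  0.435  0.541]
 [-0.072 -0.335  1.609  0.355  0.953 -1.984  0.277  0.473  0.599  0.975]]
33
[ 0.0983  0.4968 -0.01    0.3754  0.0459  0.304   0.0764] 0.0006579766672484277
[ 0.2289 -0.      0.5062 -0.0465  0.3796  0.      0.3071] 4.058428343944875e-06
0.0017139157090038104 3.141531388570463 [[-0.1140521  -1.68388418]
 [-0.18712678 -1.75847825]
 [-0.19299582 -1.76528364]
 [-0.17169901 -1.74289836]]
top0 0.0 163 [[0.319, -0.023, 0.03], [0.384, 0.027, 0.099]]
top0 0.1 349 [[0.319, -0.023, 0.102], [0.384, 0.026, 0.199]]
top0 0.2 421 [[0.308, -0.023, 0.202], [0.383, -0.018, 0.298]]
top0 0.3 431 [[0.309, -0.022, 0.301], [0.384, 0.025, 0.398]]
top0 0.4 520 [[0.363, -0.115, 0.401], [0.387, 0.025, 0.499]]
top0 0.5 1404 [[0.319, -0.13, 0.501], [0.393, 0.024, 0.6]]
top0 0.6 3874 [[0.319, -0.104, 0.601], [0.393, 0.023, 0.699]]
top0 0.7 9682 [[0.31, -0.079, 0.702], [0.393, -0.017, 0.794]]
top0 0.8 411 [[0.345, -0.055, 0.8], [0.361, -0.043, 0.823]]
scene0 0.0 926 [[0.319, -0.017, 0.031], [0.387, 0.059, 0.099]]
scene0 0.1 1477 [[0.319, -0.017, 0.101], [0.387, 0.059, 0.199]]
scene0 0.2 1698 [[0.319, -0.018, 0.201], [0.387, 0.059, 0.299]]
scene0 0.3 1956 [[0.32, -0.017, 0.301], [0.387, 0.059, 0.399]]
scene0 0.4 2368 [[0.32, -0.106, 0.401], [0.388, 0.059, 0.499]]
scene0 0.5 2717 [[0.322, -0.125, 0.501], [0.393, 0.059, 0.58]]
```

```bash
cat > fk.py <<'E'
import numpy as np
from scipy.spatial.transform import Rotation as Rn
def ry(a): return Rn.from_euler('y',a).as_matrix()
def rz(a): return Rn.from_euler('z',a).as_matrix()
def chain(j,p):
    a1,yl,d1,L2,ex,L3,t=p
    R=rz(j[0]);P0=R@[0,0,d1];S=P0+R@[a1,0,0]; Sy=S+R@[0,yl,0]
    R=R@ry(j[1]);E0=S+R@[0,0,L2]; E=Sy+R@[0,0,L2]
    R=R@ry(j[2]);E2=E+R@[ex,0,0]; W=E2+R@[0,0,L3]
    R=R@rz(j[3])@ry(j[4]);T=W+R@[0,0,t];R=R@rz(j[5])
    return dict(P0=P0,S=S,Sy=Sy,E0=E0,E=E,E2=E2,W=W,T=T,R=R)
try: PAR=np.load('par.npy')
except Exception: PAR=None
E
python3 - <<'E'
from h import *
from fk import *
from scipy.optimize import least_squares
rng=np.random.default_rng(0);A=[];X=[];Q=[]
for i in range(300):
    q=Rn.from_euler('xyz',[np.pi+rng.uniform(-.6,.6),rng.uniform(-.6,.6),rng.uniform(-1,1)]).as_quat(scalar_first=True)
    x=[rng.uniform(.1,.6),rng.uniform(-.5,.5),rng.uniform(.1,.6)]
    j=kinematics.inverse_kinematics(x,q)
    if j is not None:A.append(j);X.append(x);Q.append(q)
A=np.array(A);X=np.array(X)
f=lambda p:np.concatenate([chain(j,p)['T']-x for j,x in zip(A,X)])
s=least_squares(f,[.0,.08,.229,.506,-.045,.38,.307]);print(len(A),s.x.round(4),np.abs(s.fun).max())
np.save('par.npy',s.x)
c=chain(A[0],s.x)['R'];print(c.round(3),Rn.from_quat(Q[0],scalar_first=True).as_matrix().round(3))
print(r.get_tcp_pos(),chain(r.get_joint_positions(),s.x))
im=cv2.imread('pics/scene0.png');cv2.imwrite('pics/c2.png',cv2.resize(im[0:240,400:640],None,fx=2.5,fy=2.5))
E
```

```text
277 [-0.      0.0764  0.2229  0.5062  0.0465  0.3796  0.3011] 6.402889329848449e-11
[[ 0.757  0.584  0.293]
 [ 0.635 -0.764 -0.114]
 [ 0.157  0.273 -0.949]] [[ 0.584 -0.757  0.293]
 [-0.764 -0.635 -0.114]
 [ 0.273 -0.157 -0.949]]
[0.19298506 0.48788922 0.24313736] {'P0': array([0.    , 0.    , 0.2229]), 'S': array([-6.12399716e-13, -1.06268040e-12,  2.22900000e-01]), 'Sy': array([-0.06619504,  0.03814677,  0.2229    ]), 'E0': array([0.08491296, 0.14734713, 0.69967778]), 'E': array([0.01871792, 0.1854939 , 0.69967778]), 'E2': array([0.01192929, 0.17371378, 0.65520989]), 'W': array([0.19318187, 0.48823641, 0.5442181 ]), 'T': array([0.19298506, 0.48788922, 0.24313736]), 'R': array([[-3.67934442e-01, -9.29851504e-01, -6.53685844e-04],
       [-9.29850807e-01,  3.67934977e-01, -1.15313033e-03],
       [ 1.31275385e-03,  1.83553947e-04, -9.99999121e-01]])}
```

View pics/c2.png

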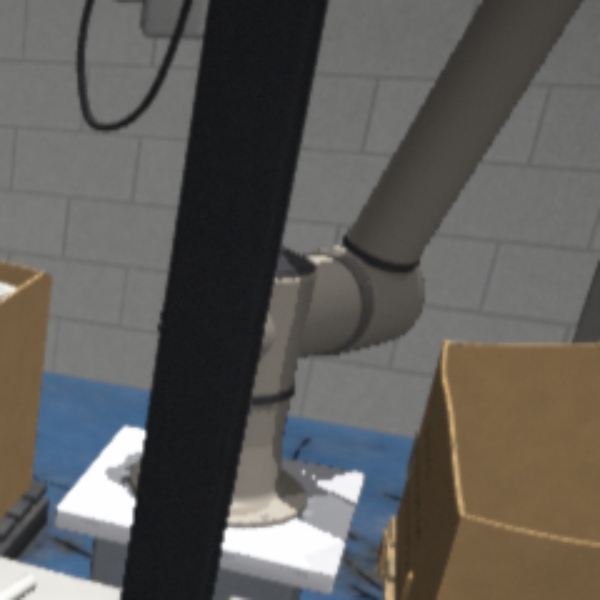

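```bash
python3 - <<'E'
from h import *
from fk import *
j=r.get_joint_positions();c=chain(j,PAR);R=rz(j[0])
for u,v in [(540,118),(552,120),(560,125),(570,115),(559,105),(575,75),(588,68),(600,55),(585,40),(600,40),(615,40),(508,150),(515,170)]:
    p=pt('scene0',u,v);print(u,v,(R.T@p).round(3))
P=np.load('scene0_P.npy')@R
# upper-arm points, in J1 frame
s=P[(P[:,2]>.25)&(P[:,2]<.8)&(P[:,0]>-.3)&(P[:,0]<.35)&(P[:,1]>-.15)&(P[:,1]<.4)]
for lo in np.arange(.1,.8,.05):
    q=s[(s[:,2]>lo)&(s[:,2]<lo+.05)]
    if len(q):print(lo.round(2),len(q),np.percentile(q,[2,98],0).round(3).tolist())
print({k:(R.T@v).round(3) for k,v in c.items() if k!='R'})
E
```

```text
540 118 [0.055 0.106 0.252]
552 120 [0.062 0.156 0.24 ]
560 125 [0.066 0.195 0.22 ]
570 115 [-1.156  2.336 -0.349]
559 105 [0.064 0.169 0.284]
575 75 [0.091 0.165 0.376]
588 68 [0.105 0.196 0.394]
600 55 [-1.074  2.382  0.12 ]
585 40 [0.101 0.154 0.47 ]
600 40 [0.127 0.178 0.472]
615 40 [-1.005  2.395  0.232]
508 150 [ 0.06  -0.018  0.176]
515 170 [-1.352  2.07  -0.843]
0.25 1127 [[-0.01, -0.032, 0.251], [0.066, 0.221, 0.298]]
0.3 631 [[0.001, -0.01, 0.3], [0.085, 0.199, 0.348]]
0.35 606 [[0.02, 0.148, 0.351], [0.103, 0.202, 0.399]]
0.4 655 [[0.037, 0.149, 0.401], [0.121, 0.2, 0.449]]
0.45 729 [[0.055, 0.149, 0.451], [0.139, 0.2, 0.499]]
0.5 785 [[0.074, 0.148, 0.502], [0.156, 0.2, 0.549]]
0.55 346 [[0.089, 0.149, 0.551], [0.166, 0.202, 0.57]]
{'P0': array([0.   , 0.   , 0.223]), 'S': array([-0.   ,  0.   ,  0.223]), 'Sy': array([-0.   ,  0.076,  0.223]), 'E0': array([ 0.17, -0.  ,  0.7 ]), 'E': array([0.17 , 0.076, 0.7  ]), 'E2': array([0.156, 0.076, 0.655]), 'W': array([0.519, 0.076, 0.544]), 'T': array([0.519, 0.076, 0.243])}
```

```bash
cat > col.py <<'E'
from h import *
from fk import *
from scipy.spatial import cKDTree
def seg(a,b,n): return a+(b-a)*np.linspace(0,1,n)[:,None]
def body(j,closed=True):
    c=chain(j,PAR);R1=rz(j[0]);ey=R1[:,1]; G=c['R']@rz(np.pi/2); S=c['S'];E=c['E0']
    L=[('shoul',seg(S,S+.17*ey,5),.065),('upper',seg(S+.165*ey,E+.165*ey,14),.062),('elbow',seg(E+.0*ey,E+.17*ey,5),.06),
       ('fore',seg(c['E'],c['E2'],2),.06),('fore',seg(c['E2'],c['W'],10),.055),('wrist',seg(c['W']-.0*G[:,2],c['W']+.11*G[:,2],4),.06)]
    T=c['T'];z=G[:,2];y=G[:,1]
    for k in(-.06,-.03,0,.03,.06): L.append(('body',seg(T-.087*z+k*y,T-.19*z+k*y,4),.038))
    f=.012 if closed else .055
    for k in(-f,f):L.append(('finger',seg(T-.05*z+k*y,T+.007*z+k*y,4),.011))
    return L
BX=[(np.array([.312,-.025,-1]),np.array([.39,.062,2])),(np.array([.308,-.135,.40]),np.array([.395,.03,2])),
    (np.array([.28,-.8,-.1]),np.array([1.2,.9,0.0]))]
def bd(p,b): return np.linalg.norm(np.maximum(np.maximum(b[0]-p,p-b[1]),0),axis=1)
J0=np.array([1.048,.342,1.524,0,1.275,-.146])
P=np.r_[np.load('scene0_P.npy'),np.load('top0_P.npy')]
P=P[(np.abs(P[:,:2])<1.3).all(1)&(P[:,2]>-.1)&(P[:,2]<1.3)]
P=P[~((np.hypot(P[:,0],P[:,1])<.14)&(P[:,2]<.32))]
for n,q,rr in body(J0,False): P=P[cKDTree(q).query(P)[0]>rr+.06]
KD=cKDTree(P)
def clear(j,detail=False,closed=True):
    m=[]
    for n,q,rr in body(j,closed):
        m.append((min(min(bd(q,b).min() for b in BX),KD.query(q)[0].min())-rr,n))
        if n!='shoul': m.append((np.hypot(q[:,0],q[:,1])[q[:,2]<.3].min()-.08-rr if (q[:,2]<.3).any() and n not in('upper',) else 9,n+'-base'))
    return min(m)
def path(a,b,n=60): 
    v=[clear(a+(b-a)*t) for t in np.linspace(0,1,n)];i=int(np.argmin([x[0] for x in v]));return v[i],i/(n-1)
def pose(tip,lean,yaw):
    zt=np.array([np.sin(lean)*np.cos(yaw),np.sin(lean)*np.sin(yaw),-np.cos(lean)]);yt=np.array([-np.sin(yaw),np.cos(yaw),0])
    return np.array(tip)-.017*zt, zt, yt
def quat(zt,yt,flip=False):
    if flip: yt=-yt
    return Rn.from_matrix(np.c_[np.cross(yt,zt),yt,zt]).as_quat(scalar_first=True)
E
python3 - <<'E'
from col import *
print(clear(J0,closed=False))
for yaw in(-.46,-.63,-.8):
  for lean in(.3,.4,.5,.6):
    for fl in(0,1):
      for h in (.177,.26):
        T,z,y=pose([.394,-.402,h],lean,yaw);j=kinematics.inverse_kinematics(T,quat(z,y,fl))
        if j is None: print(yaw,lean,fl,h,None);continue
        b=[x for x in body(j)];
        print(yaw,lean,fl,h,np.round(j,2),clear(j),np.round(chain(j,PAR)['E0']+.165*rz(j[0])[:,1],3))
E
```

```text
(np.float64(0.15319494719653207), 'shoul')
-0.46 0.3 0 0.177 [-1.02  0.32  1.75  0.22  0.83 -2.26] (np.float64(-0.009117107067493201), 'finger') [ 0.223 -0.049  0.704]
-0.46 0.3 0 0.26 [-1.02  0.23  1.62  0.18  1.04 -2.21] (np.float64(0.03045650366160994), 'finger') [ 0.202 -0.014  0.715]
-0.46 0.3 1 0.177 [-1.02  0.32  1.75  0.22  0.83  0.88] (np.float64(-0.009117107067493201), 'finger') [ 0.223 -0.049  0.704]
-0.46 0.3 1 0.26 [-1.02  0.23  1.62  0.18  1.04  0.93] (np.float64(0.03045650366160994), 'finger') [ 0.202 -0.014  0.715]
-0.46 0.4 0 0.177 [-1.06  0.29  1.84  0.34  0.71 -2.39] (np.float64(-0.0068243423563516484), 'finger') [ 0.214 -0.043  0.709]
-0.46 0.4 0 0.26 [-1.06  0.19  1.71  0.28  0.92 -2.3 ] (np.float64(0.029763633340158125), 'finger') [ 0.191 -0.004  0.72 ]
-0.46 0.4 1 0.177 [-1.06  0.29  1.84  0.34  0.71  0.75] (np.float64(-0.0068243423563516484), 'finger') [ 0.214 -0.043  0.709]
-0.46 0.4 1 0.26 [-1.06  0.19  1.71  0.28  0.92  0.84] (np.float64(0.029763633340158125), 'finger') [ 0.191 -0.004  0.72 ]
-0.46 0.5 0 0.177 [-1.1   0.26  1.92  0.52  0.61 -2.59] (np.float
[... 4130 characters left out ...]
 1.95  0.19  0.47  1.24] (np.float64(-0.008080485522330113), 'finger') [ 0.205 -0.009  0.714]
-0.8 0.5 1 0.26 [-0.98  0.14  1.82  0.13  0.7   1.31] (np.float64(0.028022672587041667), 'finger') [0.175 0.035 0.724]
-0.8 0.6 0 0.177 [-0.99  0.22  2.04  0.36  0.31 -2.08] (np.float64(-0.0039018302895736856), 'finger') [ 0.199 -0.004  0.717]
-0.8 0.6 0 0.26 [-0.99  0.1   1.91  0.21  0.55 -1.91] (np.float64(0.027341705096174358), 'finger') [0.167 0.046 0.726]
-0.8 0.6 1 0.177 [-0.99  0.22  2.04  0.36  0.31  1.06] (np.float64(-0.0039018302895736856), 'finger') [ 0.199 -0.004  0.717]
-0.8 0.6 1 0.26 [-0.99  0.1   1.91  0.21  0.55  1.23] (np.float64(0.027341705096174358), 'finger') [0.167 0.046 0.726]
```

```bash
cat > plan.py <<'E'
from col import *
T,z,y=pose([.394,-.402,.275],.5,-.43);Q=quat(z,y,True)
JA=np.array(kinematics.inverse_kinematics(T,Q))
T2=T-[0,0,.098];JP=np.array(kinematics.inverse_kinematics(T2,Q))
if __name__=='__main__':
    for j in(JA,JP):
        print(j.round(3));
        for n,q,rr in body(j):
            print(n,round(min(min(bd(q,b).min() for b in BX),KD.query(q)[0].min())-rr,3),end=' ')
        print()
    best=[]
    for j2 in np.arange(-.75,.3,.1):
      for j3 in np.arange(1.2,2.7,.15):
        for j5 in np.arange(.3,2.65,.25):
          ok=9
          for a in np.arange(1.05,-1.12,-.12):
            c=clear(np.array([a,j2,j3,0,j5,-.15+.3*(1.05-a)]))[0]
            ok=min(ok,c)
            if ok<.02:break
          if ok>=.02: best.append((ok,j2,j3,j5))
    best.sort(reverse=True)
    for b in best[:300:12]:
        m=np.array([1.05,b[1],b[2],0,b[3],-.15]);m2=m.copy();m2[0]=-1.1;m2[5]=.5
        print(np.round(b,3),path(J0,m),path(m,m2),path(m2,JA))
E
python3 plan.py
```

```text
[-1.106  0.147  1.761  0.402  0.872  0.691]
shoul 0.096 upper 0.065 elbow 0.063 fore 0.146 fore 0.083 wrist 0.15 body 0.109 body 0.103 body 0.1 body 0.1 body 0.107 finger 0.044 finger 0.043 
[-1.106  0.265  1.916  0.535  0.628  0.511]
shoul 0.096 upper 0.039 elbow 0.037 fore 0.12 fore 0.084 wrist 0.091 body 0.025 body 0.013 body 0.01 body 0.011 body 0.027 finger -0.006 finger -0.007 
[ 0.095 -0.05   2.7    2.55 ] ((np.float64(0.000912700890946274), 'finger-base'), 0.5423728813559322) ((np.float64(0.09620458121667436), 'shoul'), 1.0) ((np.float64(-0.032083490828008494), 'body-base'), 0.3389830508474576)
[ 0.095 -0.35   2.55   2.3  ] ((np.float64(-0.012735404019057362), 'finger-base'), 0.6779661016949152) ((np.float64(0.09620458121667436), 'shoul'), 1.0) ((np.float64(-0.004283467674088347), 'body-base'), 0.3220338983050847)
[ 0.095 -0.55   2.55   2.55 ] ((np.float64(0.0611027796266628), 'finger-base'), 0.4576271186440678) ((np.float64(0.09620458121667436), 'shoul'), 1.0) ((np.float64(0.011481752214595443), 'body'), 0.7457627118644068)
[ 0.095 -0.55   1.95   2.05 ] ((np.float64(0.153194
[... 3517 characters left out ...]
) ((np.float64(0.04322086015610728), 'finger'), 1.0)
[ 0.03 -0.35  1.95  2.55] ((np.float64(0.15319494719653207), 'shoul'), 0.0) ((np.float64(0.02970990246877586), 'wrist'), 0.6610169491525424) ((np.float64(0.01193289944838713), 'body'), 0.6440677966101694)
[0.027 0.25  2.55  2.55 ] ((np.float64(0.016694671269543142), 'finger-base'), 0.576271186440678) ((np.float64(0.026343290286369198), 'wrist'), 0.6779661016949152) ((np.float64(-0.00784212650325123), 'body-base'), 0.3050847457627119)
[ 0.023 -0.45   1.95   1.55 ] ((np.float64(0.15319494719653207), 'shoul'), 0.0) ((np.float64(0.022673772478733874), 'body'), 0.5932203389830508) ((np.float64(0.030103709084357798), 'body'), 0.4406779661016949)
```

```bash
python3 - <<'E'
from plan import *
m=np.array([1.05,-.55,1.2,0,1.8,-.15])
print({k:v.round(2) for k,v in chain(m,PAR).items() if k!='R'})
for a in(-1.1,-1.3,-1.5):
  for j6 in(0,.4,.7):
    for j4 in (0,.4):
      m2=m.copy();m2[0]=a;m2[5]=j6;m2[3]=j4
      print(a,j6,j4,path(J0,m),path(m,m2),path(m2,JA))
E
```

```text
{'P0': array([0.  , 0.  , 0.22]), 'S': array([-0.  , -0.  ,  0.22]), 'Sy': array([-0.07,  0.04,  0.22]), 'E0': array([-0.13, -0.23,  0.65]), 'E': array([-0.2 , -0.19,  0.65]), 'E2': array([-0.18, -0.16,  0.63]), 'W': array([-0.07,  0.04,  0.93]), 'T': array([0.03, 0.21, 0.7 ])}
-1.1 0 0 ((np.float64(0.15319494719653207), 'shoul'), 0.0) ((np.float64(0.06885472320296024), 'body'), 0.6779661016949152) ((np.float64(0.04322086015610728), 'finger'), 1.0)
-1.1 0 0.4 ((np.float64(0.15319494719653207), 'shoul'), 0.0) ((np.float64(0.03335892857751539), 'finger'), 0.8983050847457628) ((np.float64(0.0009752003661556916), 'body'), 0.3559322033898305)
-1.1 0.4 0 ((np.float64(0.15319494719653207), 'shoul'), 0.0) ((np.float64(0.07505465486267662), 'body'), 0.6271186440677966) ((np.float64(0.04167861454300125), 'body'), 0.3559322033898305)
-1.1 0.4 0.4 ((np.float64(0.15319494719653207), 'shoul'), 0.0) ((np.float64(0.03581454751005768), 'finger'), 0.864406779661017) ((np.float64(-0.012047313143159856), 'body'), 0.3389830508474576)
-1.1 0.7 0 ((np.float64(0.15319494719653207), 'shoul'), 0.0) ((np.float
[... 1762 characters left out ...]
.0)
-1.5 0.4 0 ((np.float64(0.15319494719653207), 'shoul'), 0.0) ((np.float64(0.07365192872684231), 'body'), 0.5423728813559322) ((np.float64(0.04322086015610728), 'finger'), 1.0)
-1.5 0.4 0.4 ((np.float64(0.15319494719653207), 'shoul'), 0.0) ((np.float64(0.04357094518291926), 'finger'), 0.711864406779661) ((np.float64(0.04322086015610728), 'finger'), 1.0)
-1.5 0.7 0 ((np.float64(0.15319494719653207), 'shoul'), 0.0) ((np.float64(0.07682370312862763), 'shoul'), 1.0) ((np.float64(0.04322086015610728), 'finger'), 1.0)
-1.5 0.7 0.4 ((np.float64(0.15319494719653207), 'shoul'), 0.0) ((np.float64(0.04508035132505196), 'finger'), 0.6949152542372882) ((np.float64(0.04322086015610728), 'finger'), 1.0)
```

```bash
python3 - <<'E'
from plan import *
np.save('JA.npy',JA)
print(r.get_t()); close_gripper(); print(r.get_t(),r.get_gripper_width())
r.move_j([1.05,-.55,1.2,0,1.8,-.15]);print(r.get_t(),r.get_wrist_force())
r.move_j([-1.3,-.55,1.2,0,1.8,.4]);print(r.get_t(),r.get_wrist_force())
r.move_j(JA);print(r.get_t(),r.get_wrist_force(),r.get_tcp_pos(),T)
snap('top','top1');snap('scene','scene1')
im=cv2.imread('pics/top1.png');cv2.imwrite('pics/c3.png',cv2.resize(im[150:330,280:480],None,fx=3,fy=3,interpolation=2))
im=cv2.imread('pics/scene1.png');cv2.imwrite('pics/c4.png',cv2.resize(im[60:260,200:400],None,fx=3,fy=3,interpolation=2))
E
```

```text
0.1
1.5417 0.000288861662265867
3.55 [0.2010153  0.18928463 0.22549441]
5.9833 [0.2834985  1.36688117 0.05144487]
7.9167 [ 0.18629942 -0.05309185  0.21789008] [ 0.3866942  -0.3989774   0.29118313] [ 0.38659172 -0.39860241  0.2899189 ]
```

View pics/c3.png

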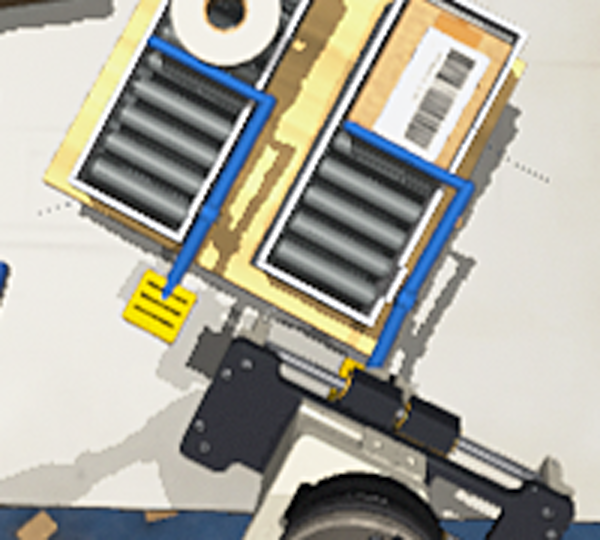

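View pics/c4.png

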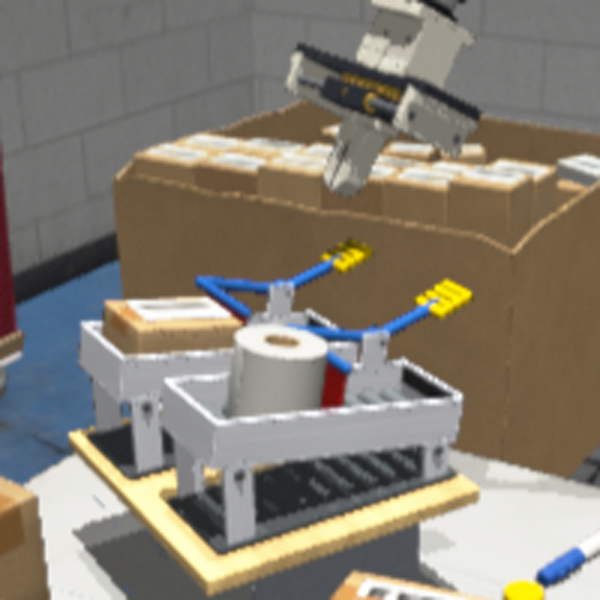

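```bash
python3 - <<'E'
from plan import *
p=np.array(r.get_tcp_pos())
s=r.servo_line(p-[0,0,.112],speed=.05,max_force=18)
q=np.array(r.get_tcp_pos());print(s,r.get_t(),q-p,q+.017*z,r.get_wrist_force())
snap('top','top2');snap('scene','scene2')
r.hold(1.5);print(r.get_t(),r.get_wrist_force());snap('top','top3');snap('scene','scene3')
def c(n,y,x):
    im=cv2.imread(f'pics/{n}.png');return cv2.resize(im[y:y+180,x:x+180],None,fx=2.2,fy=2.2,interpolation=2)
for k in '23': cv2.imwrite(f'pics/d{k}.png',np.hstack([c('top'+k,120,300),c('scene'+k,80,210)]))
E
```

```text
True 9.725 [ 0.00120839 -0.0011751  -0.0957261 ] [ 0.39524088 -0.4034784   0.18049216] [-5.31430358  6.68673322 12.21240877]
11.325 [-4.84750774  4.97155766 11.24678267]
```

View pics/d2.png

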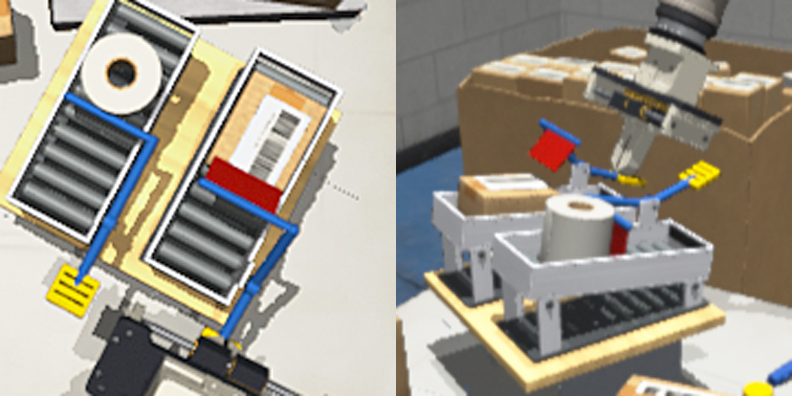

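View pics/d3.png

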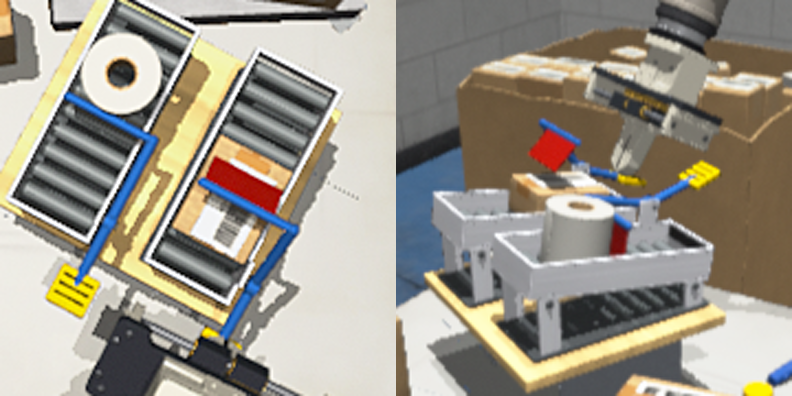

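The gate is up and the carton is rolling under it; I'll hold and look again.

```bash
python3 - <<'E'
from plan import *
r.hold(2.5);snap('top','top4');r.hold(1);print(r.get_t(),r.get_wrist_force());snap('top','top5');snap('scene','scene5')
def c(n,y,x):
    im=cv2.imread(f'pics/{n}.png');return cv2.resize(im[y:y+180,x:x+180],None,fx=2.2,fy=2.2,interpolation=2)
cv2.imwrite('pics/d5.png',np.hstack([c('top5',120,300),c('scene5',80,210)]))
a,b=cv2.imread('pics/top4.png'),cv2.imread('pics/top5.png');print(cv2.absdiff(a,b)[120:300,300:460].max())
E
```

```text
14.975 [-4.73416452  3.45235321 10.50755968]
24
```

View pics/d5.png

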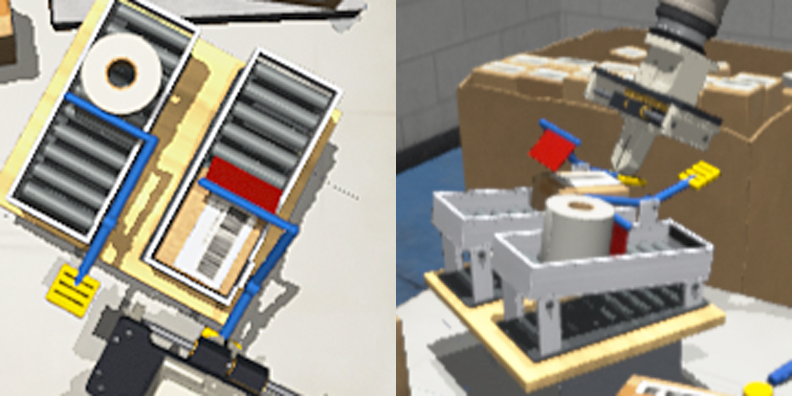

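```bash
python3 - <<'E'
from plan import *
p=np.array(r.get_tcp_pos())
r.servo_line(p+[0,0,.115],speed=.06);r.hold(.8)
print(r.get_t(),r.get_wrist_force(),r.get_tcp_pos());snap('top','top6');snap('scene','scene6')
def c(n,y,x):
    im=cv2.imread(f'pics/{n}.png');return cv2.resize(im[y:y+180,x:x+180],None,fx=2.2,fy=2.2,interpolation=2)
cv2.imwrite('pics/d6.png',np.hstack([c('top6',120,300),c('scene6',80,210)]))
d=cv2.absdiff(cv2.imread('pics/top0.png'),cv2.imread('pics/top6.png')).max(2)
print(d[0:120].max(),d[120:300,230:300].max())
E
```

```text
17.95 [-0.44093218  0.17475199  0.41795841] [ 0.38778408 -0.40003425  0.3105232 ]
20 14
```

View pics/d6.png

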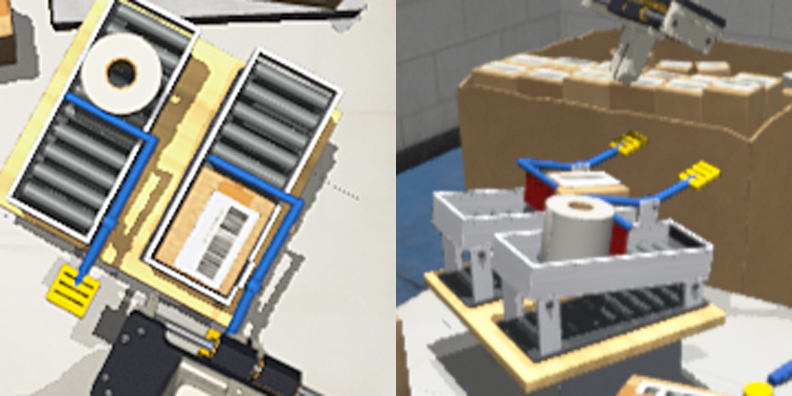

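View pics/top6.png

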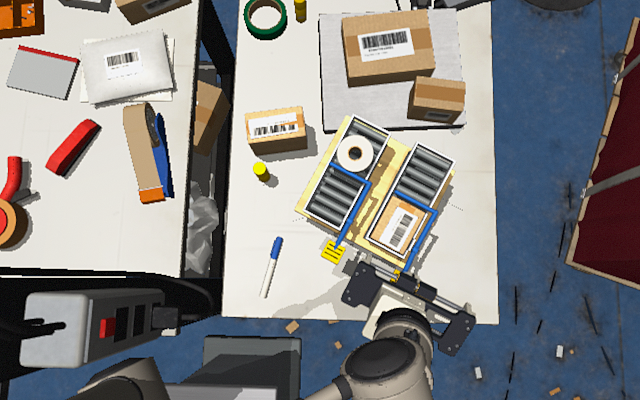

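```bash
python3 -c "
from h import *
r.hand_in(); print(r.get_t())"
```

```text
the job is handed in; nothing more can be done
the job is handed in; nothing more can be done
```

The brown carton is at the front stop with its gate shut behind it, and the job was handed in at about 18 s.

- **What I did:** The carton was in the right-hand lane as the robot sees it. I closed the gripper, folded the arm to swing it past the black upright, and pressed that lane's yellow paddle down to its stop. That took about 12 N upward on the tool. I held it about 5 s until the carton was at the front stop, then raised the fingers clear.
- **Carton and gate:** In the last pictures the carton sits against the front stop. The brown gate's bar is back at the pixels where it started, so the gate is shut, and the paddle is up level with the white one.
- **White lane and bystanders:** The white lane's gate and roll look unchanged. In the top picture the marker, glue stick and shipping box have not moved compared with the first one.
- **Arm:** The fingers are about 8 cm clear of the paddle, and the wrist force is under 1 N.

No check failed or disagreed. I judged the carton's final position from the pictures and did not measure it in the lane's frame.

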